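Press-test three hook-on shelves and stand the jar on the firm one

ROBOT

A 6-joint arm with a two-finger parallel gripper is mounted at the origin on the work surface. World frame = base frame: x ahead of the robot, y to its left, z up, the work surface at z = 0. Lengths are in m, angles in rad, forces in N, time in s.
With the tool pointing down it reaches from about 0.3 to 0.75 m from the base axis. Payload 8.5 kg.
Tool frame: the origin (TCP) lies between the finger pads; the fingertips stand 19 mm ahead of it and the grasp point (between the pads) is the TCP; x points along the fingers, y is the direction in which the jaws open and shut, and the axes are right-handed (so a half turn about x gives the same grasp; the last joint's range is limited). The gripper opens to 88 mm and grips with 3 to 60 N. Pads are 18 mm wide; open, the fingers measure 123 mm over their backs; the gripper's body (75 mm by 187 mm) begins 45 mm behind the grasp point.
Start: joints at [0.897, 0.381, 1.297, -0, 1.464, -0.215], TCP at [0.244, 0.493, 0.226] pointing down, gripper open.
Joint ranges: [-3.11, 3.11], [-0.89, 2.33], [0.22, 2.48], [-1.42, 4.56], [0.17, 2.85], [-2.88, 2.88]. Speed limits (rad/s): [2.39, 2.39, 3.14, 3.14, 3.14, 3.14].

INTERFACE

Orientations are given as a rotation vector (axis times angle).
In Python, from bench import status, vision, ticket gives the robot as it stands.
- The arm moves only by the shell command python3 -m crank 'ROWS' [OPENING] [FORCE]. ROWS is JSON, one flat list of numbers, 6 for each row, row after row: the shift along the world's x, y, z in cm, then the turn, a rotation vector about the world's x, y, z in rad. A call has 1 to 12 rows; each row shifts and turns the commanded pose from where the row before left it; what a row does not reach is not made up. A row lasts 1/8 s, in which the tool goes at most 62.5 mm and 10.7 degrees, less where a joint would pass 70% of its speed; a pose out of reach is approached as far as the arm can. A call with a gripper value outside its range is refused whole. OPENING is the closure, from 0 (fully open) to 1 (shut), set as the call begins (- or left out, the last holds). The fingers move at their own pace and stop on an object; FORCE is the grip in N (left out, the last holds). Time passes only in rows, so rows that do not move let the fingers close. It gives the time, the measured TCP pose, the force and the opening at its end, in the units of the state.
- status.read_state(): the state, without advancing time (a new reading comes with each control period).
- vision.snapshot(name): name is "scene" or "top" or "wrist"; returns (picture, depth): 480x640x3 uint8, blue, green, red; 480x640 float32, m along the optical axis (not along the pixel's ray), 0 where there is no reading.
- vision.camera_info(name): a dict with "vertical_fov" (degrees; the focal length in pixels is half the picture's height over the tangent of half this angle, whatever the lens; pixels are square), "cx", "cy" (the principal point, pixels), "R" (3x3) and "t" (3): a world point X has camera coordinates R X + t. Camera axes: x right, y down, z forward; pixel columns grow to the right and rows downward; lengths in m; the calibration is good to about 2 mm. A picture is of the moment at which its call begins: read the wrist's pose just before it. camera_info takes no time and is no camera call; for the wrist camera it gives the pose at the moment of the call.
- ticket.job_done(): hands the job in, once; it reports no verdict.
The state is a dict: "clock": time; "joints": joint angles; "qvel": joint speeds; "effort": joint torques, N m; "tool_pos": TCP position; "eef_rot": TCP orientation; "force": force on the tool from outside, world axes, zero at the start; "wrist_torque": the same for the moment, N m; "gripper_width": finger opening in m.
Only numpy, scipy, OpenCV 4.12 (cv2) and the standard library are available. Lean on these libraries where they do the work, as an engineer would, in place of code of your own. Each camera call takes 0.05 s, during which the arm holds its last target.

TASK

The glass jar is going back on the rail rack, but two of its three hook-on shelves have cracked at the fold. Press down on the middle of each shelf in turn, from the robot's left to its right, with about 8 N (the weight of the full jar) held for a second, never with more than 15 N, and judge how far each one gives. Then set the jar down gently, upright, in the middle of the shelf that gives least and let go, leaving everything else where it is.

Things in the scene. Friction and masses are not known exactly. Their poses are not given: they have to be found in the camera images.
- rack: Steel rail rack fixed on the worktop: two posts 390 mm apart, hanging rail with its top 181 mm up, post knobs 191 mm. Origin: on the worktop under mid-rail; y along the rail to the robot's left, x away from the robot. Shelves hang at y = +115, 0, -115 mm (left, middle, right), jutting to -x, folds 10 mm before the rail, flanges rising 55 mm to it.
- jar: empty clear glass jar with a red twist cap, standing upright on the worktop to the left or the right in front of the rack; body 66 mm in diameter up to 90 mm height, then a neck, cap 58 mm in diameter from 104 to 120 mm height. About 0.35 to 0.42 kg. Origin: centre of its underside, z up along its axis. Grip it by the cap.
- pot_lid: round aluminium pot lid, 184 mm in diameter, 48 mm high with its black knob, lying on the worktop left of the rack; leave it alone. Origin centre of underside.
- plate: blue melamine plate, 200 mm in diameter, 22 mm high, on the worktop far left; leave it alone. Origin centre of underside.
- garlic_press: steel garlic press, 190 mm long, 45 mm wide, 30 mm high, lying on the worktop on the other side from the jar (a fixed 40 mm thick chopping board lies to the right of the rack, out of the way); leave it alone. Origin on its underside near its middle, x along its length.
- leaf_a: Leaf of one of three look-alike hook-on aluminium shelves; which hangs where, and which is firm, differs by start. 160 mm from fold to front edge, 95 wide, 4 thick; top level, 130 mm above the worktop; 4 to 5 mm lips at front and sides. Origin: middle of the fold (back), on the top face; the leaf runs along its -x, y across, z up. Pressed, it springs down about the fold, and back when let go.
- leaf_a_mid (a point): Point on the top face of leaf_a halfway along it, 80 mm from the fold, mid-width: where to press and where a jar stands. Moves down with the leaf. For all three shelves, under 8 N here: a firm leaf gives 2 to 3 mm here, a cracked one 7 to 12 mm; force grows in proportion to travel (firm about 3 N per mm, cracked 0.7 to 1.2).
- leaf_b: Leaf of one of three look-alike hook-on aluminium shelves; which hangs where, and which is firm, differs by start. 160 mm from fold to front edge, 95 wide, 4 thick; top level, 130 mm above the worktop; 4 to 5 mm lips at front and sides. Origin: middle of the fold (back), on the top face; the leaf runs along its -x, y across, z up. Pressed, it springs down about the fold, and back when let go.
- leaf_b_mid (a point): Point on the top face of leaf_b halfway along it, 80 mm from the fold, mid-width: where to press and where a jar stands. Moves down with the leaf. For all three shelves, under 8 N here: a firm leaf gives 2 to 3 mm here, a cracked one 7 to 12 mm; force grows in proportion to travel (firm about 3 N per mm, cracked 0.7 to 1.2).
- leaf_c: Leaf of one of three look-alike hook-on aluminium shelves; which hangs where, and which is firm, differs by start. 160 mm from fold to front edge, 95 wide, 4 thick; top level, 130 mm above the worktop; 4 to 5 mm lips at front and sides. Origin: middle of the fold (back), on the top face; the leaf runs along its -x, y across, z up. Pressed, it springs down about the fold, and back when let go.
- leaf_c_mid (a point): Point on the top face of leaf_c halfway along it, 80 mm from the fold, mid-width: where to press and where a jar stands. Moves down with the leaf. For all three shelves, under 8 N here: a firm leaf gives 2 to 3 mm here, a cracked one 7 to 12 mm; force grows in proportion to travel (firm about 3 N per mm, cracked 0.7 to 1.2).

How it is judged:
On the way, in this order (a step that is already met when the one before it is completed fails the run):
1. the shelf in the left place is pressed at its middle (within 20 mm) with 5.5 to 10.5 N for half a second (((y of leaf_a_mid in the frame of rack above 0.06 m and contact force between the fingers and leaf_a between 5.5 and 10.5 N and horizontal distance between the grasp point and leaf_a_mid below 0.02 m) or (y of leaf_b_mid in the frame of rack above 0.06 m and contact force between the fingers and leaf_b between 5.5 and 10.5 N and horizontal distance between the grasp point and leaf_b_mid below 0.02 m) or (y of leaf_c_mid in the frame of rack above 0.06 m and contact force between the fingers and leaf_c between 5.5 and 10.5 N and horizontal distance between the grasp point and leaf_c_mid below 0.02 m))), for 0.5 s.
2. the shelf in the middle place is pressed at its middle (within 20 mm) with 5.5 to 10.5 N for half a second (((y of leaf_a_mid in the frame of rack between -0.06 and 0.06 m and contact force between the fingers and leaf_a between 5.5 and 10.5 N and horizontal distance between the grasp point and leaf_a_mid below 0.02 m) or (y of leaf_b_mid in the frame of rack between -0.06 and 0.06 m and contact force between the fingers and leaf_b between 5.5 and 10.5 N and horizontal distance between the grasp point and leaf_b_mid below 0.02 m) or (y of leaf_c_mid in the frame of rack between -0.06 and 0.06 m and contact force between the fingers and leaf_c between 5.5 and 10.5 N and horizontal distance between the grasp point and leaf_c_mid below 0.02 m))), for 0.5 s.
3. the shelf in the right place is pressed at its middle (within 20 mm) with 5.5 to 10.5 N for half a second (((y of leaf_a_mid in the frame of rack below -0.06 m and contact force between the fingers and leaf_a between 5.5 and 10.5 N and horizontal distance between the grasp point and leaf_a_mid below 0.02 m) or (y of leaf_b_mid in the frame of rack below -0.06 m and contact force between the fingers and leaf_b between 5.5 and 10.5 N and horizontal distance between the grasp point and leaf_b_mid below 0.02 m) or (y of leaf_c_mid in the frame of rack below -0.06 m and contact force between the fingers and leaf_c between 5.5 and 10.5 N and horizontal distance between the grasp point and leaf_c_mid below 0.02 m))), for 0.5 s.
At the end, for the whole second after the job is handed in: The jar stands at rest, let go, upright within 0.05 rad, its centre within 25 mm of the middle of one shelf, and that shelf, bearing it, dips no more than 0.027 rad, which only the firm one can (((horizontal distance between jar and leaf_a_mid below 0.025 m and contact force between jar and leaf_a above 1.5 N and angle between leaf_a's own z axis and vertical below 0.027 rad) or (horizontal distance between jar and leaf_b_mid below 0.025 m and contact force between jar and leaf_b above 1.5 N and angle between leaf_b's own z axis and vertical below 0.027 rad) or (horizontal distance between jar and leaf_c_mid below 0.025 m and contact force between jar and leaf_c above 1.5 N and angle between leaf_c's own z axis and vertical below 0.027 rad)) and angle between jar's own z axis and vertical below 0.05 rad and linear speed of jar below 0.01 m/s); the robot touches nothing.
It fails at once if a shelf is pressed by the fingers with more than 18 N (contact force between the fingers and leaf_a above 18 N or contact force between the fingers and leaf_b above 18 N or contact force between the fingers and leaf_c above 18 N).
It fails at once if the jar is set down on a shelf with more than 18 N (contact force between jar and leaf_a above 18 N or contact force between jar and leaf_b above 18 N or contact force between jar and leaf_c above 18 N).
It fails at once if the jar is tipped over or dropped askew (angle between jar's own z axis and vertical above 0.4 rad).
It fails at once if the pot lid, plate or garlic press is pushed more than 20 mm (distance of any of pot_lid, plate, garlic_press from where it was at the start of the episode above 0.02 m).
It also fails if it takes over 72 s, if anything falls off the work surface, if the arm or the gripper's body presses on something with over 40 N, if the wrist force passes 120 N, or if a joint passes its speed limit or range.

## Working session

There is one attempt and no reset: what is moved stays moved. The work goes in short steps, Python scripts to look and compute and a shell command to move; the robot and the scene stay as the last step left them, time stands still between calls to the robot, and variables do not carry over. Pictures are saved under pics/ and viewed, and the job is handed in when it is done.

```bash
ls; mkdir -p pics
python3 - <<'E'
from bench import status, vision
import cv2
s=status.read_state();print(s)
for n in ("scene","top"):
    p,d=vision.snapshot(n);cv2.imwrite(f"pics/{n}0.png",p)
    import numpy as np
    np.save(f"pics/{n}0d.npy",d)
    print(n,vision.camera_info(n),(d>0).mean())
E
```

```text
pics
{'clock': 0.0, 'joints': array([ 8.96706679e-01,  3.81193330e-01,  1.29824736e+00,  2.21247694e-05,
        1.46360958e+00, -2.15268676e-01]), 'qvel': array([ 0.00054889,  0.00117024,  0.00029728, -0.0008467 , -0.00135412,
       -0.00030443]), 'effort': array([-8.08286732e-04, -4.37944257e+01, -2.24548906e+01,  7.12715252e-02,
        3.53881577e-02, -1.62207903e-04]), 'tool_pos': array([0.24338193, 0.49288825, 0.22574374]), 'eef_rot': array([ 0.35878438,  1.54133696, -0.36085146]), 'force': array([ 0.531774  , -0.29575519,  0.29122497]), 'wrist_torque': array([0.04175283, 0.00685006, 0.00696328]), 'gripper_width': 0.08787394861709445}
scene {'vertical_fov': 42.159156147230206, 'cx': 312.72505124603674, 'cy': 246.37984361795546, 'R': array([[-0.81534478,  0.57894999, -0.00545798],
       [ 0.4751868 ,  0.66376822, -0.57758918],
       [-0.33077241, -0.47352788, -0.81630935]]), 't': array([ 0.3561905 , -0.27915214,  1.74603417])} 0.9961393229166666
top {'vertical_fov': 47.16005709301153, 'cx': 321.0627289955527, 'cy': 236.57565691324618, 'R': array([[-0.01745484, -0.99983072,  0.00581834],
       [-0.98260186,  0.01607733, -0.18502729],
       [ 0.18490243, -0.00894673, -0.98271616]]), 't': array([0.11646724, 0.53200878, 1.21740767])} 0.9958984375
```

View pics/scene0.png

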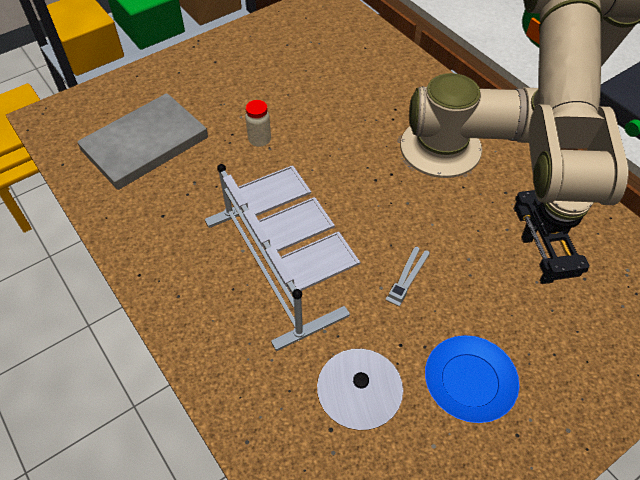

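View pics/top0.png

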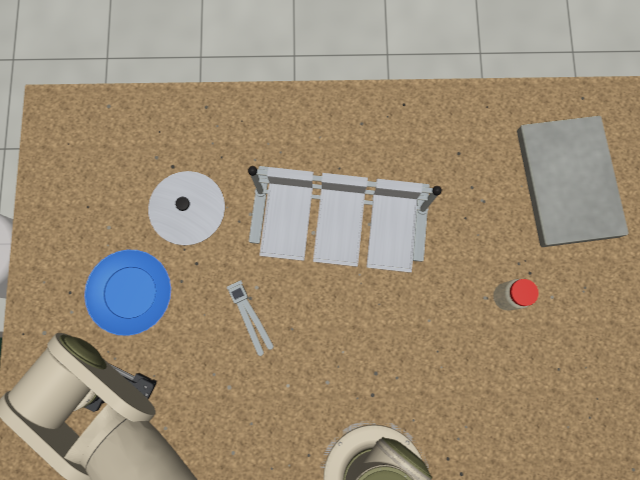

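The top view shows the rack with knobs at (252,171) and (437,191), three bright leaves centred near (287,218), (341,226) and (394,232), and the red cap at (525,292). The press lies to the left and the board to the right.

```bash
cat > h.py <<'E'
import numpy as np, cv2
from bench import vision,status
def cam(n):
    c=vision.camera_info(n); f=240/np.tan(np.radians(c['vertical_fov']/2)); return f,c['cx'],c['cy'],np.array(c['R']),np.array(c['t'])
def plane(n,uv,z,c=None):
    f,cx,cy,R,t=c or cam(n); d=R.T@np.array([(uv[0]-cx)/f,(uv[1]-cy)/f,1]); o=-R.T@t
    return o+d*(z-o[2])/d[2]
def pts(n,d,c=None):
    f,cx,cy,R,t=c or cam(n); v,u=np.mgrid[:480,:640]
    P=np.stack([(u-cx)/f*d,(v-cy)/f*d,d],-1); return (P-t)@R
E
python3 - <<'E'
from h import *
for n in("top","scene"):
    p=cv2.imread(f"pics/{n}0.png");d=np.load(f"pics/{n}0d.npy");P=pts(n,d)
    hsv=cv2.cvtColor(p,cv2.COLOR_BGR2HSV)
    red=((hsv[...,1]>180)&((hsv[...,0]<6)|(hsv[...,0]>174))&(hsv[...,2]>100)).astype(np.uint8)
    k,l,s,c=cv2.connectedComponentsWithStats(red)
    for i in range(1,k):
        if s[i,4]>80:
            m=l==i; q=P[m]; top=m&(P[...,2]>.117);v,u=np.nonzero(top); print(n,"red",s[i],c[i],np.median(q,0),top.sum(), plane(n,(u.mean(),v.mean()),.12))
    blk=((p.max(2)<50)&(P[...,2]>.16)&(P[...,2]<.21)).astype(np.uint8)
    k,l,s,c=cv2.connectedComponentsWithStats(blk)
    for i in range(1,k):
        if s[i,4]>20: print(n,"blk",s[i],c[i],plane(n,c[i],.186),np.median(P[l==i],0))
    # leaves
    lv=((P[...,2]>.122)&(P[...,2]<.139)&(hsv[...,1]<60)&(P[...,0]>.3)).astype(np.uint8)
    lv=cv2.morphologyEx(lv,cv2.MORPH_OPEN,np.ones((5,5)))
    k,l,s,c=cv2.connectedComponentsWithStats(lv)
    for i in range(1,k):
        if s[i,4]>300:
            q=P[l==i]; r=cv2.minAreaRect((q[:,:2]*1000).astype(np.float32)); print(n,"leaf",s[i],r,np.median(q,0),np.linalg.lstsq(np.c_[q[:,:2],np.ones(len(q))],q[:,2],rcond=None)[0])
E
```

```text
top blk [249 167   8   9  55] [252.36363636 170.78181818] [0.65087165 0.25025216 0.186     ] [0.64992382 0.25020328 0.18623845]
top blk [433 187   8   9  55] [436.34545455 190.52727273] [ 0.60198776 -0.13348491  0.186     ] [ 0.60116534 -0.13350726  0.18635038]
top leaf [ 261  183   52   77 3230] ((554.92822265625, 182.72390747070312), (95.46615600585938, 164.1957550048828), 82.634033203125) [0.55385348 0.18326933 0.12939195] [-0.00501624 -0.00098624  0.13250144]
top leaf [ 315  188   50   78 3213] ((540.1769409179688, 68.48473358154297), (95.04198455810547, 163.3659210205078), 82.71063232421875) [0.5401405  0.06820752 0.1294619 ] [-0.00500512  0.00089632  0.13223568]
top leaf [ 367  194   50   78 3275] ((525.9535522460938, -45.48902130126953), (95.23489379882812, 164.73614501953125), 82.70722961425781) [ 0.52439469 -0.04588727  0.1294635 ] [-0.00452284 -0.00122141  0.13200999]
scene red [246 100  21  15 252] [256.         106.86904762] [ 0.39422603 -0.32184791  0.11881364] 188 [ 0.3936163 -0.320778   0.12     ]
scene blk [218 164   8   9  48] [220.97916667 167.6875    ] [ 0.60687857 -0.12900855  0.186     ] [ 0.60713474 -0.12934815  0.18399048]
scene blk [292 289  10  11  79] [296.6835443  293.79746835] [0.65710316 0.25605173 0.186     ] [0.65701724 0.25622513 0.18632226]
scene leaf [ 241  166   68   48 1921] ((520.6116943359375, -41.94073486328125), (103.1988525390625, 152.13612365722656), 82.0207748413086) [ 0.51907975 -0.04201457  0.12953935] [-0.00414036  0.01036746  0.13225362]
scene leaf [ 260  198   72   52 2134] ((536.1627807617188, 71.90132141113281), (100.15267944335938, 155.26327514648438), 83.07487487792969) [0.53536531 0.07147213 0.12961417] [-0.00358959  0.00737013  0.13112587]
scene leaf [ 283  233   76   57 2486] ((550.637451171875, 185.586669921875), (100.38687133789062, 153.04718017578125), 82.68296813964844) [0.54957043 0.18656518 0.12958159] [-0.00371159  0.0077931   0.13032331]
```

Run:
```python
from h import *
from scipy.spatial.transform import Rotation as Ro
s=status.read_state();R=Ro.from_rotvec(s['eef_rot']).as_matrix();print(R.round(3))
y=R[:,1];print("jaw yaw",np.arctan2(y[1],y[0]),"want",np.arctan2(.9918,.1278))
p=cv2.imread("pics/top0.png");d=np.load("pics/top0d.npy");P=pts("top",d)
hsv=cv2.cvtColor(p,cv2.COLOR_BGR2HSV);print(p[292,525],hsv[292,525],P[292,525])
m=(hsv[...,1]>180)&((hsv[...,0]<6)|(hsv[...,0]>174))
m[:,:480]=0;v,u=np.nonzero(m);print(m.sum(),u.min(),u.max(),v.min(),v.max(),plane("top",(u.mean(),v.mean()),.119),np.median(P[m],0))
```

```text
[[-0.001  0.443  0.897]
 [-0.001  0.897 -0.443]
 [-1.    -0.001 -0.   ]]
jaw yaw 1.112045866617908 want 1.4426458604088515
[ 65  71 208] [  1 175 208] [ 0.39287873 -0.32514756  0.12109973]
51 510 525 282 305 [ 0.38596792 -0.30175237  0.119     ] [ 0.38538457 -0.30064603  0.11391832]
```

```bash
python3 -m crank '[3.1,-3.1,0,0,0,0.033, 3.1,-3.1,0,0,0,0.033, 3.1,-3.1,0,0,0,0.033, 3.1,-3.1,0,0,0,0.033, 3.1,-3.1,0,0,0,0.033, 3.1,-3.1,0,0,0,0.033, 3.1,-3.1,0,0,0,0.033, 3.1,-3.1,0,0,0,0.033, 3.1,-3.1,0,0,0,0.033, 3.1,-2.9,0,0,0,0.033, 0,0,-2,0,0,0, 0,0,0,0,0,0]' 1 20
```

```text
clock: 1.6
tool_pos: [0.553, 0.1847, 0.2048]
eef_rot: [0.101, 1.572, -0.102]
force: [-0.4, 0.2, -0.1]
gripper_width: 0.0003
```

```bash
python3 -m crank '[0,0,-2,0,0,0, 0,0,-1.5,0,0,0, 0,0,0,0,0,0, 0,0,0,0,0,0]'
python3 - <<'E'
from h import *
from scipy.spatial.transform import Rotation as Ro
s=status.read_state();R=Ro.from_rotvec(s['eef_rot']).as_matrix();print(R.round(3),s['tool_pos'],s['force'],s['gripper_width'])
p,d=vision.snapshot("scene");cv2.imwrite("pics/s1.png",p)
p,d=vision.snapshot("top");cv2.imwrite("pics/t1.png",p)
hsv=cv2.cvtColor(p,cv2.COLOR_BGR2HSV)
m=(hsv[...,1]>150)&((hsv[...,0]<8)|(hsv[...,0]>170))&(hsv[...,2]>150);m[:,:480]=0
P=pts("top",d);m&=P[...,2]>.115;v,u=np.nonzero(m);print(m.sum(),u.min(),u.max(),v.min(),v.max(),plane("top",(u.mean(),v.mean()),.12))
E
```

```text
clock: 2.1
tool_pos: [0.5538, 0.1853, 0.1721]
eef_rot: [0.101, 1.567, -0.101]
force: [0.7, -0.6, -0.8]
gripper_width: 0.0007
[[ 0.001  0.128  0.992]
 [ 0.     0.992 -0.128]
 [-1.     0.     0.001]] [0.55379093 0.18530209 0.1721039 ] [ 0.70838227 -0.59022916 -0.81991185] 0.0006584767402060614
547 511 537 279 305 [ 0.39310494 -0.32450937  0.12      ]
```

View pics/s1.png

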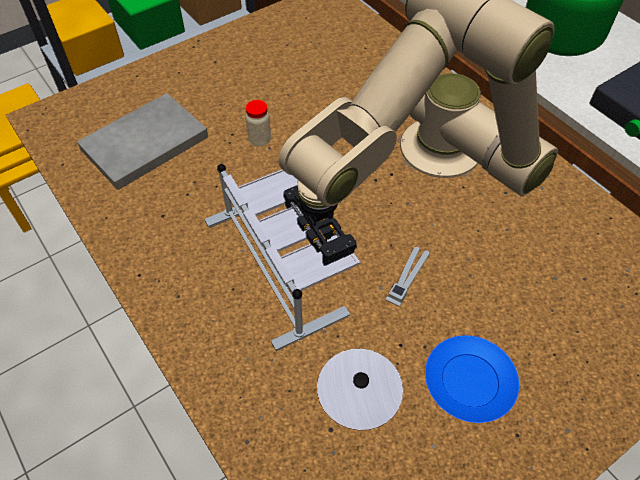

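```bash
python3 -m crank '[0,0,-1.2,0,0,0, 0,0,-0.5,0,0,0, 0,0,-0.3,0,0,0, 0,0,-0.2,0,0,0, 0,0,0,0,0,0]'
```

```text
clock: 2.82
tool_pos: [0.5536, 0.1851, 0.1493]
eef_rot: [0.101, 1.568, -0.101]
force: [-0.1, -0.2, -0.4]
gripper_width: 0.0007
```

The picture shows the gripper over the left leaf at about (320,235), clear of the rail and the knobs. The tips are about to touch.

```bash
python3 -m crank '[0,0,-0.1,0,0,0, 0,0,-0.1,0,0,0, 0,0,0,0,0,0]'; python3 -m crank '[0,0,-0.1,0,0,0, 0,0,0,0,0,0]'
```

```text
clock: 3.2
tool_pos: [0.5535, 0.1851, 0.1473]
eef_rot: [0.101, 1.569, -0.101]
force: [-0.0, -0.2, -0.2]
gripper_width: 0.0003
clock: 3.45
tool_pos: [0.5535, 0.1851, 0.1463]
eef_rot: [0.101, 1.569, -0.101]
force: [-0.5, 0.2, 0.5]
gripper_width: 0.0004
```

```bash
python3 -m crank '[0,0,-0.1,0,0,0, 0,0,0,0,0,0]'|sed -n '2p;4p'; python3 -m crank '[0,0,-0.1,0,0,0, 0,0,0,0,0,0]'|sed -n '2p;4p'; python3 -m crank '[0,0,-0.1,0,0,0, 0,0,0,0,0,0]'|sed -n '2p;4p'
```

```text
tool_pos: [0.5535, 0.1851, 0.1453]
force: [0.6, -0.1, -0.5]
tool_pos: [0.5535, 0.1851, 0.1443]
force: [0.0, 0.5, -0.2]
tool_pos: [0.5535, 0.1851, 0.1433]
force: [0.3, -0.6, 0.4]
```

Run:
```python
from h import *
for n in("scene","wrist"):
    p,d=vision.snapshot(n);cv2.imwrite(f"pics/{n}2.png",p[120:340,180:440] if n=="scene" else p)
p=cv2.imread("pics/scene2.png");cv2.imwrite("pics/scene2b.png",cv2.resize(p,None,fx=2.6,fy=2.6,interpolation=2))
```

```text
(no output)
```

View pics/scene2b.png

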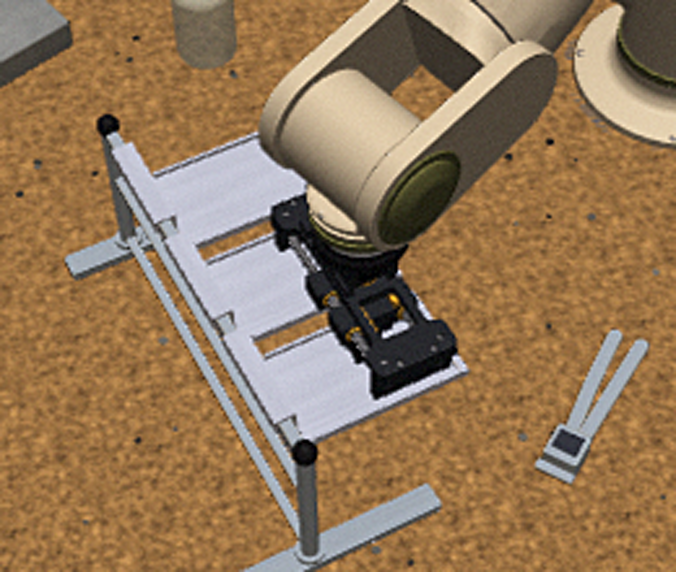

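View pics/wrist2.png

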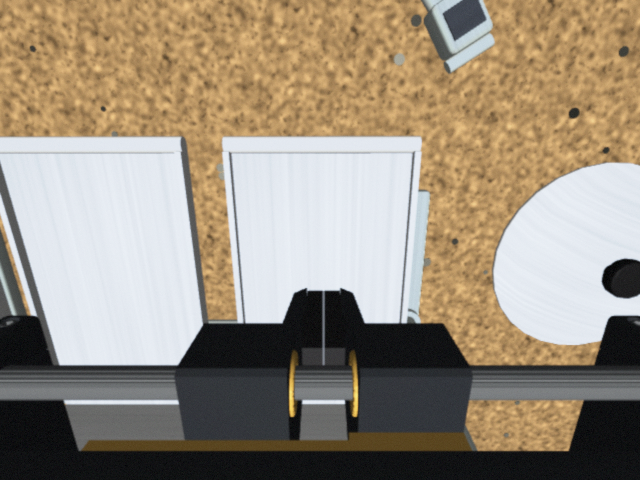

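The wrist view shows the closed fingers at (323,300), centred across the left leaf (columns 225–420). I keep going down in 1 mm steps, since there's no contact force yet.

```bash
python3 -m crank '[0,0,-0.1,0,0,0, 0,0,0,0,0,0]'|sed -n '2p;4p'; python3 -m crank '[0,0,-0.1,0,0,0, 0,0,0,0,0,0]'|sed -n '2p;4p'
python3 - <<'E'
from h import *
n="wrist"; p,d=vision.snapshot(n);P=pts(n,d)
for v in(145,170,200,240,270):
  print([P[v,u].round(4).tolist() for u in(60,270,323,380)])
print(d[310:345:8,323], P[310:345:8,335].round(4))
E
```

```text
tool_pos: [0.5535, 0.1851, 0.1422]
force: [0.3, -0.2, -0.0]
tool_pos: [0.5535, 0.1851, 0.1413]
force: [0.1, 0.3, -0.1]
[[0.4616, 0.0718, 0.1348], [0.4742, 0.1699, 0.1361], [0.4775, 0.1945, 0.134], [0.4809, 0.221, 0.1351]]
[[0.4727, 0.0646, 0.131], [0.486, 0.1669, 0.1303], [0.4895, 0.1929, 0.1295], [0.493, 0.2208, 0.1307]]
[[0.4871, 0.0585, 0.1302], [0.5007, 0.1644, 0.1308], [0.5042, 0.191, 0.1306], [0.4714, 0.1952, 0.3001]]
[[0.5077, 0.0503, 0.1298], [0.5219, 0.1605, 0.1302], [0.5256, 0.1882, 0.1299], [0.5294, 0.2182, 0.1299]]
[[0.5239, 0.0448, 0.1308], [0.5388, 0.1574, 0.13], [0.5421, 0.1861, 0.131], [0.5463, 0.2168, 0.1305]]
[0.15330803 0.15226834 0.1520739  0.15376738 0.15264626] [[0.5438 0.191  0.1723]
 [0.5444 0.1908 0.1777]
 [0.5433 0.1906 0.1855]
 [0.5441 0.1904 0.1897]
 [0.5434 0.1903 0.1958]]
```

Run:
```python
from h import *
n="wrist"; p,d=vision.snapshot(n);P=pts(n,d);print(status.read_state()['force'])
for v in range(276,312,3): print(v,P[v,316].round(4),P[v,323].round(4),P[v,330].round(4),p[v,316])
f,cx,cy,R,t=cam(n);print(-R.T@t)
t=status.read_state()['tool_pos']
for dz in(.0,-.019):
  for dx in(-.009,.009):
    c=R@(t+[dx,0,dz])+cam(n)[4];print(dz,dx,c[0]/c[2]*f+cx,c[1]/c[2]*f+cy)
```

```text
[-0.05144565 -0.14042353 -0.05007877]
276 [0.5456 0.1818 0.13  ] [0.5457 0.1856 0.1309] [0.5465 0.1894 0.1302] [240 233 228]
279 [0.5472 0.1816 0.1304] [0.548  0.1853 0.1298] [0.5481 0.1892 0.1306] [241 234 229]
282 [0.5493 0.1813 0.1298] [0.5494 0.1852 0.1305] [0.55   0.189  0.1304] [240 232 228]
285 [0.5507 0.1811 0.1305] [0.5513 0.1849 0.1304] [0.5515 0.1888 0.131 ] [240 233 228]
288 [0.5524 0.1809 0.1309] [0.5531 0.1847 0.1304] [0.5534 0.1885 0.1308] [238 232 226]
291 [0.5424 0.1827 0.1549] [0.5434 0.1859 0.1538] [0.5432 0.1893 0.155 ] [53 47 46]
294 [0.5424 0.1828 0.1581] [0.5431 0.186  0.1576] [0.5428 0.1893 0.1589] [13 10 11]
297 [0.5429 0.1827 0.1601] [0.5428 0.186  0.1612] [0.5433 0.1892 0.1609] [16 15 15]
300 [0.5421 0.1829 0.1647] [0.5434 0.1859 0.163 ] [0.5432 0.1891 0.1641] [16 14 14]
303 [0.5425 0.1829 0.1666] [0.5444 0.1858 0.1637] [0.5434 0.189  0.1665] [16 14 15]
306 [0.5424 0.183  0.1695] [0.5457 0.1856 0.1642] [0.5439 0.1889 0.1683] [12 11 10]
309 [0.5432 0.1829 0.1708] [0.5472 0.1854 0.1641] [0.5434 0.1889 0.1717] [23 21 23]
[0.47139151 0.19516766 0.30016701]
0.0 -0.009 321.70006998583034 282.33268099178247
0.0 0.009 326.0890422562662 313.0104188143265
-0.019 -0.009 321.80503230080484 268.1377102503088
-0.019 0.009 325.79001198088247 296.4123322541464
```

The wrist depth puts the visible fingertip edge (row 290) near z 0.15, with the leaf still level at 0.130. The tips are therefore really about 20 mm above the leaf, whatever the nominal 19 mm says. I keep lowering and watch the force.

```bash
python3 -m crank '[0,0,-0.2,0,0,0, 0,0,-0.2,0,0,0, 0,0,0,0,0,0]'|sed -n '2p;4p'; python3 -m crank '[0,0,-0.2,0,0,0, 0,0,-0.1,0,0,0, 0,0,0,0,0,0]'|sed -n '2p;4p';  python3 - <<'E'
from h import *
n="wrist"; p,d=vision.snapshot(n);P=pts(n,d);cv2.imwrite("pics/w3.png",p)
for v in range(276,312,3): print(v,P[v,323].round(4),p[v,316])
n="scene"; p,d=vision.snapshot(n);P=pts(n,d);cv2.imwrite("pics/s3.png",p)
g=(p.max(2)<60)&(P[...,0]>.45)&(P[...,0]<.62)&(P[...,1]>.05)&(P[...,1]<.235);print(np.percentile(P[g][:,2],[0,1,5,25,50,75,99]))
E
```

```text
tool_pos: [0.5535, 0.1851, 0.1371]
force: [-0.5, 0.9, -0.6]
tool_pos: [0.5535, 0.1851, 0.1343]
force: [-0.4, 0.7, -0.7]
276 [0.5426 0.186  0.131 ] [240 232 227]
279 [0.5444 0.1858 0.1306] [241 234 228]
282 [0.5462 0.1856 0.1306] [241 233 228]
285 [0.5481 0.1853 0.1301] [240 234 228]
288 [0.5496 0.1851 0.1306] [239 232 226]
291 [0.5432 0.1859 0.1472] [50 47 44]
294 [0.543  0.186  0.1507] [18 18 20]
297 [0.5431 0.186  0.1535] [14 11 12]
300 [0.5431 0.186  0.1564] [18 15 16]
303 [0.5442 0.1858 0.1572] [13 16 17]
306 [0.5457 0.1856 0.1573] [10  7 12]
309 [0.5472 0.1854 0.1571] [15 10  9]
[0.12739648 0.16460082 0.22186699 0.24491429 0.25677255 0.33346874
 0.46386717]
```

```bash
python3 -m crank '[0,0,-0.3,0,0,0, 0,0,-0.3,0,0,0, 0,0,-0.2,0,0,0, 0,0,0,0,0,0]'|sed -n '2p;4p'; python3 -m crank '[0,0,-0.2,0,0,0, 0,0,-0.1,0,0,0, 0,0,0,0,0,0]'|sed -n '2p;4p';  python3 - <<'E'
from h import *
n="wrist"; p,d=vision.snapshot(n);P=pts(n,d)
for v in range(279,303,3): print(v,P[v,323].round(4),p[v,316])
E
```

```text
tool_pos: [0.5535, 0.1851, 0.1261]
force: [0.9, -0.0, -0.1]
tool_pos: [0.5536, 0.1851, 0.1233]
force: [0.3, -1.0, -0.1]
279 [0.5398 0.1864 0.1301] [241 235 229]
282 [0.5413 0.1862 0.1303] [240 234 228]
285 [0.5433 0.1859 0.1295] [240 233 228]
288 [0.545  0.1857 0.1293] [240 233 228]
291 [0.543  0.186  0.1366] [52 49 46]
294 [0.5436 0.1859 0.1386] [14 15 16]
297 [0.5431 0.186  0.1426] [17 15 12]
300 [0.5429 0.186  0.1459] [16 19 18]
```

```bash
for i in 1; do :; done; python3 -m crank '[0,0,-0.2,0,0,0, 0,0,-0.1,0,0,0, 0,0,0,0,0,0]'|sed -n '2p;4p'; python3 -m crank '[0,0,-0.1,0,0,0, 0,0,0,0,0,0]'|sed -n '2p;4p'; python3 -m crank '[0,0,-0.1,0,0,0, 0,0,0,0,0,0]'|sed -n '2p;4p'; python3 -m crank '[0,0,-0.1,0,0,0, 0,0,0,0,0,0]'|sed -n '2p;4p'; python3 -m crank '[0,0,-0.1,0,0,0, 0,0,0,0,0,0]'|sed -n '2p;4p'
```

```text
tool_pos: [0.5535, 0.1851, 0.1202]
force: [-0.5, 0.0, -0.6]
tool_pos: [0.5535, 0.1851, 0.1193]
force: [0.5, 0.5, 0.2]
tool_pos: [0.5535, 0.1851, 0.1183]
force: [-1.0, -0.0, 0.3]
tool_pos: [0.5536, 0.1851, 0.1174]
force: [0.5, 0.6, 0.9]
tool_pos: [0.5536, 0.1851, 0.1164]
force: [0.7, -0.5, 2.0]
```

```bash
python3 -m crank '[0,0,-0.1,0,0,0, 0,0,0,0,0,0]'|sed -n '2p;4p'; python3 -m crank '[0,0,-0.1,0,0,0, 0,0,0,0,0,0]'|sed -n '2p;4p'; python3 -m crank '[0,0,-0.1,0,0,0, 0,0,0,0,0,0]'|sed -n '2p;4p'
```

```text
tool_pos: [0.5536, 0.1851, 0.1154]
force: [-0.5, -0.5, 2.2]
tool_pos: [0.5537, 0.1851, 0.1144]
force: [0.2, 0.0, 2.7]
tool_pos: [0.5537, 0.1851, 0.1135]
force: [0.4, -0.6, 5.8]
```

```bash
python3 -m crank '[0,0,-0.1,0,0,0, 0,0,0,0,0,0]'|sed -n '2p;4p'; python3 -m crank '[0,0,-0.1,0,0,0, 0,0,0,0,0,0]'|sed -n '2p;4p'; python3 -m crank '[0,0,-0.1,0,0,0, 0,0,0,0,0,0]'|sed -n '2p;4p'
```

```text
tool_pos: [0.5538, 0.1851, 0.1126]
force: [0.3, 0.2, 6.0]
tool_pos: [0.5539, 0.1851, 0.1117]
force: [-0.3, -0.9, 6.1]
tool_pos: [0.554, 0.1851, 0.1109]
force: [-0.5, 0.9, 7.5]
```

```bash
for k in 1; do python3 -m crank '[0,0,-0.05,0,0,0, 0,0,0,0,0,0, 0,0,0,0,0,0, 0,0,0,0,0,0]'|sed -n '2p;4p';done; python3 -m crank '[0,0,0,0,0,0, 0,0,0,0,0,0, 0,0,0,0,0,0]'|sed -n '2p;4p'; python3 -m crank '[0,0,0,0,0,0, 0,0,0,0,0,0, 0,0,0,0,0,0]'|sed -n '2p;4p';python3 - <<'E'
from h import *
n="wrist"; p,d=vision.snapshot(n);P=pts(n,d)
cv2.imwrite("pics/w4.png",p)
for v in(145,170,200,230,260,275): print(P[v-3:v+3,290:350].reshape(-1,3).mean(0).round(4))
print(status.read_state()['clock'])
E
```

```text
tool_pos: [0.554, 0.1851, 0.1105]
force: [-0.4, -0.7, 7.8]
tool_pos: [0.554, 0.1851, 0.1105]
force: [0.5, -0.6, 7.3]
tool_pos: [0.554, 0.1851, 0.1105]
force: [0.2, -0.2, 7.2]
[0.4769 0.193  0.1195]
[0.4876 0.1916 0.1167]
[0.5008 0.1899 0.1171]
[0.514  0.1882 0.1202]
[0.5282 0.1862 0.1212]
[0.5359 0.1853 0.1211]
10.85
```

Left shelf: about 7.5 N at roughly 7.4 mm of travel, so about 1 N/mm. The wrist depth also shows the leaf tilted. It is cracked. On to the middle shelf.

```bash
python3 -m crank '[0,0,0.7,0,0,0, 0,0,1.8,0,0,0, -0.5,-3.8,0,0,0,0, -0.5,-3.8,0,0,0,0, -0.5,-3.8,0,0,0,0, 0,0,-0.8,0,0,0, 0,0,-0.5,0,0,0, 0,0,0,0,0,0]';python3 - <<'E'
from h import *
n="wrist"; p,d=vision.snapshot(n);P=pts(n,d);cv2.imwrite("pics/w5.png",p)
for v in range(276,300,3): print(v,P[v,323].round(4),p[v,316])
E
```

```text
clock: 11.85
tool_pos: [0.5383, 0.072, 0.1212]
eef_rot: [0.1, 1.57, -0.1]
force: [-0.1, 0.9, -0.6]
gripper_width: 0.0005
276 [0.5221 0.0736 0.1305] [237 231 223]
279 [0.5234 0.0734 0.131 ] [238 230 224]
282 [0.5251 0.0732 0.1308] [238 232 225]
285 [0.5263 0.0731 0.1316] [238 230 224]
288 [0.5276 0.0729 0.1321] [238 230 224]
291 [0.5278 0.0729 0.135 ] [51 46 45]
294 [0.5277 0.0729 0.1383] [12  9 12]
297 [0.5281 0.0728 0.1405] [18 19 18]
```

View pics/w5.png

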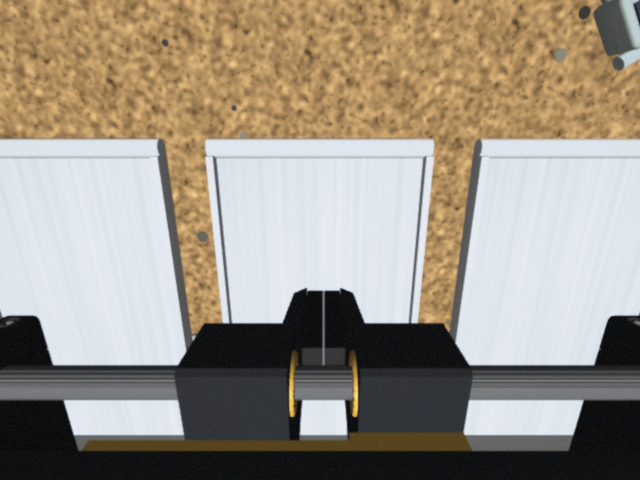

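The fingers at (323,290) sit mid-width on the middle leaf (columns 207–433), about 3 mm above it.

```bash
python3 -m crank '[0,0,-0.2,0,0,0, 0,0,0,0,0,0]'|sed -n '2p;4p'; python3 -m crank '[0,0,-0.1,0,0,0, 0,0,0,0,0,0]'|sed -n '2p;4p'; python3 -m crank '[0,0,-0.1,0,0,0, 0,0,0,0,0,0]'|sed -n '2p;4p'; python3 -m crank '[0,0,-0.1,0,0,0, 0,0,0,0,0,0]'|sed -n '2p;4p'
```

```text
tool_pos: [0.5385, 0.0714, 0.1198]
force: [0.3, 0.0, -0.1]
tool_pos: [0.5386, 0.0711, 0.1188]
force: [-0.9, -0.9, -0.6]
tool_pos: [0.5386, 0.0711, 0.1178]
force: [-0.0, -0.5, 0.3]
tool_pos: [0.5386, 0.0711, 0.1169]
force: [-0.0, 0.2, 1.9]
```

```bash
python3 -m crank '[0,0,-0.1,0,0,0, 0,0,0,0,0,0]'|sed -n '2p;4p'; python3 -m crank '[0,0,-0.1,0,0,0, 0,0,0,0,0,0]'|sed -n '2p;4p'
```

```text
tool_pos: [0.5387, 0.0711, 0.1159]
force: [-0.2, -0.7, 1.7]
tool_pos: [0.5387, 0.0711, 0.1149]
force: [1.0, -0.9, 3.4]
```

Soft again, about 1 N/mm.

```bash
python3 -m crank '[0,0,-0.1,0,0,0, 0,0,-0.1,0,0,0, 0,0,0,0,0,0]'|sed -n '2p;4p'; python3 -m crank '[0,0,-0.1,0,0,0, 0,0,0,0,0,0]'|sed -n '2p;4p'; python3 -m crank '[0,0,-0.1,0,0,0, 0,0,0,0,0,0]'|sed -n '2p;4p'
```

```text
tool_pos: [0.5387, 0.0711, 0.113]
force: [0.2, -0.9, 4.2]
tool_pos: [0.5388, 0.071, 0.112]
force: [0.9, -0.7, 5.4]
tool_pos: [0.5389, 0.0711, 0.1111]
force: [0.5, -1.1, 5.2]
```

```bash
python3 -m crank '[0,0,-0.1,0,0,0, 0,0,-0.1,0,0,0, 0,0,0,0,0,0]'|sed -n '2p;4p'; python3 -m crank '[0,0,0,0,0,0, 0,0,0,0,0,0]'|sed -n '2p;4p'
```

```text
tool_pos: [0.5391, 0.071, 0.1093]
force: [-0.5, -0.6, 7.3]
tool_pos: [0.5391, 0.071, 0.1094]
force: [0.9, -0.5, 7.5]
```

```bash
python3 -m crank '[0,0,-0.05,0,0,0, 0,0,0,0,0,0, 0,0,0,0,0,0, 0,0,0,0,0,0]'|sed -n '2p;4p'; python3 -m crank '[0,0,0,0,0,0, 0,0,0,0,0,0, 0,0,0,0,0,0, 0,0,0,0,0,0]'|sed -n '2p;4p'; python3 -m crank '[0,0,0,0,0,0, 0,0,0,0,0,0, 0,0,0,0,0,0]'|sed -n '1,2p;4p'
```

```text
tool_pos: [0.5391, 0.071, 0.1089]
force: [-0.2, -0.8, 8.2]
tool_pos: [0.5391, 0.071, 0.1089]
force: [0.7, -0.1, 7.3]
clock: 16.27
tool_pos: [0.5391, 0.071, 0.1089]
force: [0.6, -0.6, 7.5]
```

```bash
python3 -m crank '[0,0,0.7,0,0,0, 0,0,2.0,0,0,0, -0.5,-3.8,0,0,0,0, -0.5,-3.8,0,0,0,0, -0.5,-3.8,0,0,0,0, 0,0,-0.8,0,0,0, 0,0,-0.6,0,0,0, 0,0,0,0,0,0]';python3 - <<'E'
from h import *
n="wrist"; p,d=vision.snapshot(n);P=pts(n,d);cv2.imwrite("pics/w6.png",p)
for v in range(282,300,3): print(v,P[v,323].round(4),p[v,316])
E
```

```text
clock: 17.27
tool_pos: [0.5232, -0.0418, 0.1206]
eef_rot: [0.101, 1.57, -0.1]
force: [-0.1, -0.1, -0.1]
gripper_width: 0.0002
282 [ 0.5097 -0.0407  0.1311] [242 236 230]
285 [ 0.511  -0.0408  0.1317] [242 236 230]
288 [ 0.5129 -0.0411  0.1311] [241 235 229]
291 [ 0.513  -0.0411  0.134 ] [53 52 49]
294 [ 0.5126 -0.041   0.138 ] [18 20 20]
297 [ 0.5132 -0.0411  0.1397] [17 15 14]
```

View pics/w6.png

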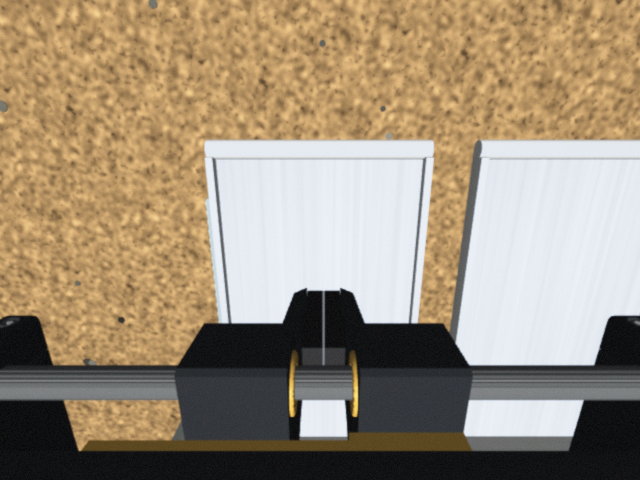

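Middle shelf: about 7.6 N at roughly 9 mm of travel, so cracked. The fingers are now centred on the right leaf (columns 207–433). I use smaller steps here, since this one should be firm.

```bash
python3 -m crank '[0,0,-0.2,0,0,0, 0,0,0,0,0,0]'|sed -n '2p;4p'; python3 -m crank '[0,0,-0.1,0,0,0, 0,0,0,0,0,0]'|sed -n '2p;4p'; python3 -m crank '[0,0,-0.05,0,0,0, 0,0,0,0,0,0]'|sed -n '2p;4p'
```

```text
tool_pos: [0.5236, -0.0425, 0.1193]
force: [0.2, -0.3, -0.7]
tool_pos: [0.5236, -0.0429, 0.1183]
force: [0.2, -0.6, -0.4]
tool_pos: [0.5236, -0.0429, 0.1179]
force: [0.1, 0.7, 1.1]
```

```bash
python3 -m crank '[0,0,-0.05,0,0,0, 0,0,0,0,0,0]'|sed -n '2p;4p'; python3 -m crank '[0,0,-0.05,0,0,0, 0,0,0,0,0,0]'|sed -n '2p;4p'
```

```text
tool_pos: [0.5236, -0.0429, 0.1175]
force: [-0.2, -0.6, 3.0]
tool_pos: [0.5236, -0.0429, 0.117]
force: [-1.0, 0.5, 3.4]
```

```bash
python3 -m crank '[0,0,-0.05,0,0,0, 0,0,0,0,0,0]'|sed -n '2p;4p'; python3 -m crank '[0,0,-0.05,0,0,0, 0,0,0,0,0,0]'|sed -n '2p;4p'
```

```text
tool_pos: [0.5236, -0.0429, 0.1165]
force: [-0.7, 0.3, 5.2]
tool_pos: [0.5237, -0.0429, 0.1161]
force: [-1.9, -0.5, 5.3]
```

```bash
python3 -m crank '[0,0,-0.06,0,0,0, 0,0,0,0,0,0, 0,0,0,0,0,0]'|sed -n '2p;4p'; python3 -m crank '[0,0,0,0,0,0, 0,0,0,0,0,0]'|sed -n '2p;4p'
```

```text
tool_pos: [0.5237, -0.0429, 0.1156]
force: [-2.8, -0.1, 7.2]
tool_pos: [0.5237, -0.0429, 0.1157]
force: [-0.9, 0.5, 7.6]
```

```bash
python3 -m crank '[0,0,-0.02,0,0,0, 0,0,0,0,0,0, 0,0,0,0,0,0, 0,0,0,0,0,0]'|sed -n '2p;4p'; python3 -m crank '[0,0,0,0,0,0, 0,0,0,0,0,0, 0,0,0,0,0,0]'|sed -n '2p;4p'; python3 -m crank '[0,0,0,0,0,0, 0,0,0,0,0,0, 0,0,0,0,0,0]'|sed -n '1,2p;4p'
```

```text
tool_pos: [0.5237, -0.0429, 0.1155]
force: [-1.3, -0.3, 7.6]
tool_pos: [0.5237, -0.0429, 0.1155]
force: [-2.6, 0.6, 6.9]
clock: 20.95
tool_pos: [0.5237, -0.0429, 0.1155]
force: [-3.1, 1.0, 7.5]
```

Right shelf: 7.5 N at about 2.5 mm, so about 3 N/mm. It is the firm one. Next I lift, open the gripper and go over the jar.

```bash
python3 -m crank '[0,0,1.5,0,0,0, 0,0,4,0,0,0, -1.9,-4,1,0,0,0, -1.9,-4,0,0,0,0, -1.9,-4,0,0,0,0, -1.9,-4,0,0,0,0, -1.9,-4,0,0,0,0, -1.9,-4,0,0,0,0, -1.7,-4.0,0,0,0,0, 0,0,0,0,0,0, 0,0,0,0,0,0]' 0 20
python3 - <<'E'
from h import *
n="wrist"; p,d=vision.snapshot(n);P=pts(n,d);cv2.imwrite("pics/w7.png",p)
hsv=cv2.cvtColor(p,cv2.COLOR_BGR2HSV)
m=(hsv[...,1]>150)&((hsv[...,0]<8)|(hsv[...,0]>170))&(hsv[...,2]>80)
v,u=np.nonzero(m);print(m.sum(),u.min(),u.max(),v.min(),v.max(),P[m].mean(0),np.percentile(P[m][:,2],[5,50,95]))
E
```

```text
clock: 22.32
tool_pos: [0.3927, -0.3222, 0.1797]
eef_rot: [0.102, 1.569, -0.1]
force: [0.3, 0.5, -0.7]
gripper_width: 0.0879
5315 279 361 214 295 [ 0.39054195 -0.32439179  0.12097434] [0.11878469 0.12061991 0.12170058]
```

View pics/w7.png

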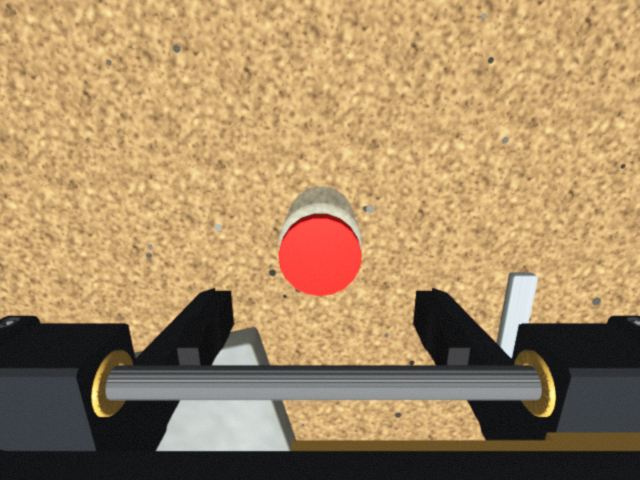

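The cap is a circle centred at (320,254), on the jaws' centre plane. I check the height of the open tips next.

```bash
python3 -m crank '[-0.05,-0.2,-3,0,0,0, 0,0,-2,0,0,0, 0,0,0,0,0,0]'
python3 - <<'E'
from h import *
n="wrist"; p,d=vision.snapshot(n);P=pts(n,d);cv2.imwrite("pics/w8.png",p)
f,cx,cy,R,t=cam(n);tp=status.read_state()['tool_pos'];print(tp)
for v in range(285,310,3): print(v,P[v,222].round(4),P[v,430].round(4),P[v,322].round(4))
hsv=cv2.cvtColor(p,cv2.COLOR_BGR2HSV)
m=(hsv[...,1]>150)&((hsv[...,0]<8)|(hsv[...,0]>170))&(hsv[...,2]>80)
v,u=np.nonzero(m);print(u.min(),u.max(),v.min(),v.max(),P[m].mean(0));uv=((u.min()+u.max())/2,(v.min()+v.max())/2);print(plane(n,uv,.12))
E
```

```text
clock: 22.75
tool_pos: [0.3922, -0.3234, 0.1292]
eef_rot: [0.102, 1.57, -0.098]
force: [-0.2, 0.0, 1.1]
gripper_width: 0.0881
[ 0.39248331 -0.3240068   0.13016768]
285 [ 0.4333 -0.4245  0.0021] [ 0.4587 -0.2317  0.0007] [ 0.3892 -0.3246  0.1212]
288 [ 0.4361 -0.425   0.0026] [ 0.4617 -0.2319  0.0009] [ 0.3908 -0.3249  0.1215]
291 [ 0.3762 -0.3712  0.1426] [ 0.3885 -0.2726  0.1433] [ 0.3926 -0.3251  0.1216]
294 [ 0.3756 -0.3697  0.1472] [ 0.3881 -0.2737  0.147 ] [ 0.3943 -0.3253  0.1217]
297 [ 0.3759 -0.369   0.1499] [ 0.3882 -0.2745  0.1495] [ 0.3963 -0.3256  0.1215]
300 [ 0.3761 -0.3683  0.1526] [ 0.3877 -0.2755  0.1532] [ 0.3977 -0.3257  0.1222]
303 [ 0.376  -0.3673  0.1558] [ 0.3877 -0.2763  0.1558] [ 0.3996 -0.326   0.1222]
306 [ 0.3767 -0.3671  0.1573] [ 0.3884 -0.2768  0.1572] [ 0.4021 -0.3263  0.1208]
309 [ 0.3775 -0.3669  0.1586] [ 0.3879 -0.2777  0.1604] [ 0.4038 -0.3265  0.1212]
269 373 235 336 [ 0.39008922 -0.32534213  0.1212003 ]
[ 0.38999906 -0.32530034  0.12      ]
```

View pics/w8.png

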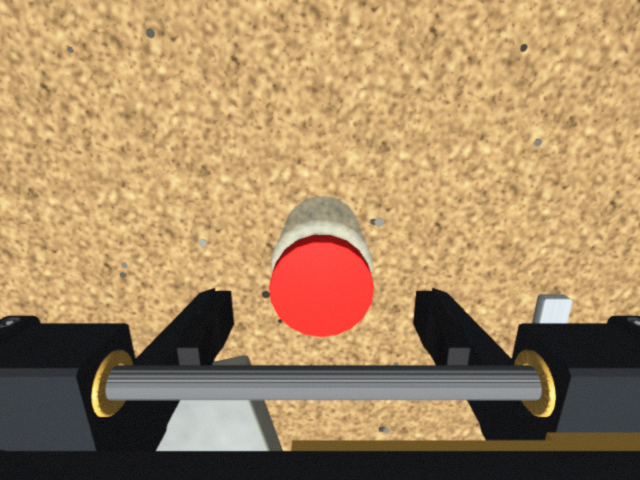

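The open tips are also about 12 mm above the reported TCP, the same as in the pressing. I lower so the tips reach about 94 mm, with the pads alongside the cap.

```bash
python3 -m crank '[-0.1,-0.1,-2,0,0,0, 0,0,-2,0,0,0, 0,0,-0.8,0,0,0, 0,0,0,0,0,0, 0,0,0,0,0,0]'
python3 - <<'E'
from h import *
n="wrist"; p,d=vision.snapshot(n);cv2.imwrite("pics/w9.png",p)
E
```

```text
clock: 23.42
tool_pos: [0.3915, -0.3262, 0.0829]
eef_rot: [0.1, 1.567, -0.102]
force: [-0.4, 0.3, -0.9]
gripper_width: 0.088
```

View pics/w9.png

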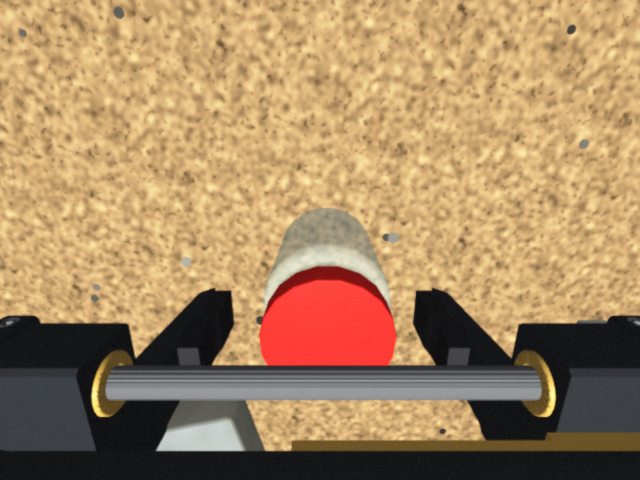

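```bash
python3 -m crank '[0,0.15,0,0,0,0, 0,0,0,0,0,0]'; python3 -m crank '[0,0,0,0,0,0, 0,0,0,0,0,0, 0,0,0,0,0,0, 0,0,0,0,0,0, 0,0,0,0,0,0, 0,0,0,0,0,0]' 1 25
python3 - <<'E'
from h import *
n="wrist"; p,d=vision.snapshot(n);cv2.imwrite("pics/w10.png",p)
E
```

```text
clock: 23.72
tool_pos: [0.3911, -0.3243, 0.0823]
eef_rot: [0.101, 1.568, -0.101]
force: [-0.2, 0.3, -0.7]
gripper_width: 0.0882
clock: 24.48
tool_pos: [0.3911, -0.3243, 0.082]
eef_rot: [0.101, 1.569, -0.101]
force: [0.8, 0.0, -0.9]
gripper_width: 0.0578
```

View pics/w10.png

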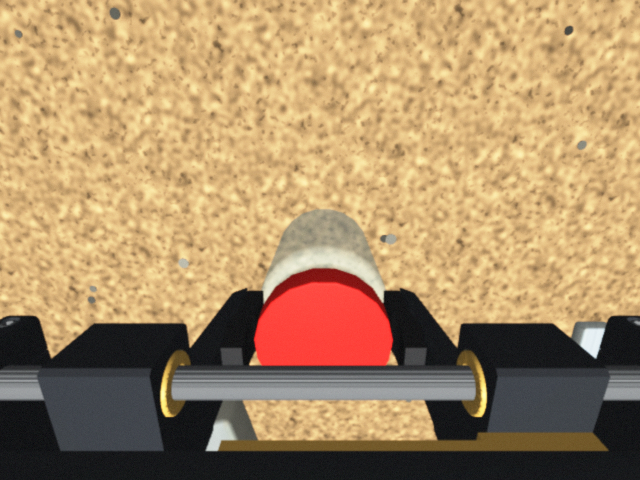

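Width is 57.8 mm, so the jaws are shut on the cap. Lift.

```bash
python3 -m crank '[0,0,0.5,0,0,0, 0,0,1,0,0,0, 0,0,2.5,0,0,0, 0,0,3,0,0,0, 0,0,3,0,0,0, 0,0,3,0,0,0, 0,0,2.5,0,0,0, 0,0,1,0,0,0, 0,0,0,0,0,0]'
python3 - <<'E'
from h import *
n="wrist"; p,d=vision.snapshot(n);cv2.imwrite("pics/w11.png",p)
n="scene"; p,d=vision.snapshot(n);cv2.imwrite("pics/s11.png",p)
E
```

```text
clock: 25.65
tool_pos: [0.391, -0.3243, 0.2472]
eef_rot: [0.101, 1.568, -0.101]
force: [-0.1, -0.5, -4.1]
gripper_width: 0.0576
```

View pics/s11.png

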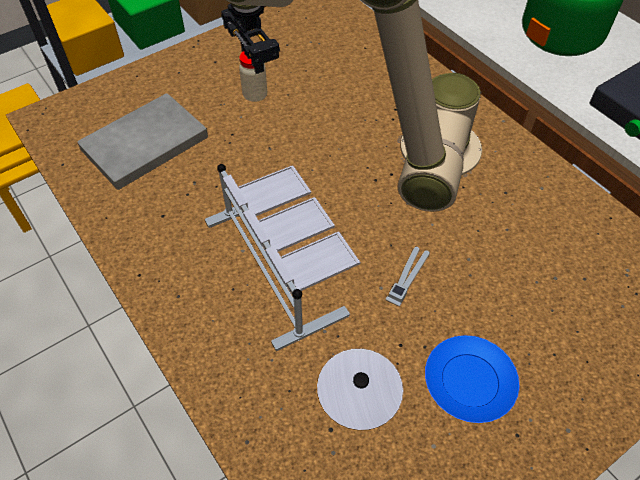

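View pics/w11.png

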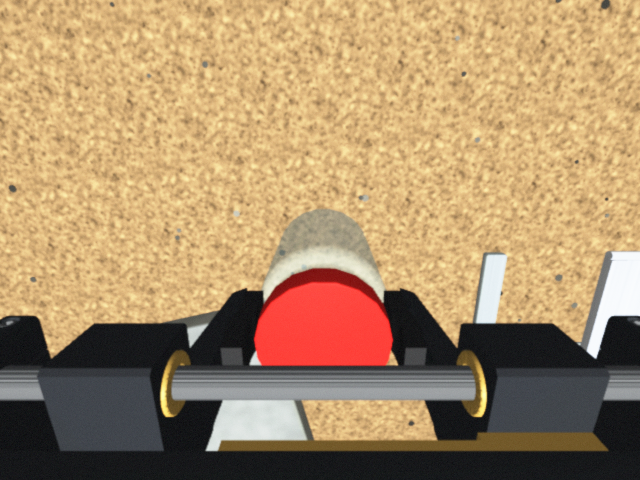

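The jar hangs straight in the grip, just as it stood, with the cap at (323,330) as before. The weight shows at about 4 N. I carry it to over the right shelf.

```bash
python3 -m crank '[0.6,1.3,0,0,0,0, 1.3,2.8,0,0,0,0, 1.4,3,0,0,0,0, 1.4,3,0,0,0,0, 1.4,3,0,0,0,0, 1.4,3,0,0,0,0, 1.4,3,0,0,0,0, 1.4,3,0,0,0,0, 1.4,3,0,0,0,0, 1.1,2,0,0,0,0, 0.5,1,0,0,0,0, 0,0,0,0,0,0]'; python3 -m crank '[0,0,-1.5,0,0,0, 0,0,-0.5,0,0,0, 0,0,0,0,0,0]';python3 - <<'E'
from h import *
n="wrist"; p,d=vision.snapshot(n);cv2.imwrite("pics/w12.png",p)
n="scene"; p,d=vision.snapshot(n);cv2.imwrite("pics/s12.png",cv2.resize(p[60:300,160:480],None,fx=2.5,fy=2.5))
E
```

```text
clock: 27.25
tool_pos: [0.5239, -0.0428, 0.2467]
eef_rot: [0.1, 1.569, -0.1]
force: [-0.0, -0.0, -3.2]
gripper_width: 0.0575
clock: 27.62
tool_pos: [0.5238, -0.0439, 0.227]
eef_rot: [0.102, 1.569, -0.102]
force: [0.6, -0.1, -4.3]
gripper_width: 0.0578
```

View pics/s12.png

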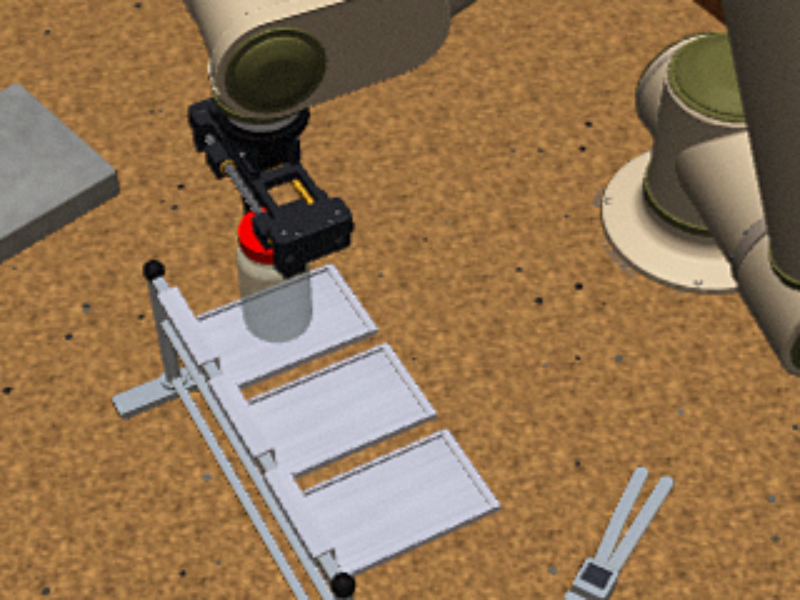

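View pics/w12.png

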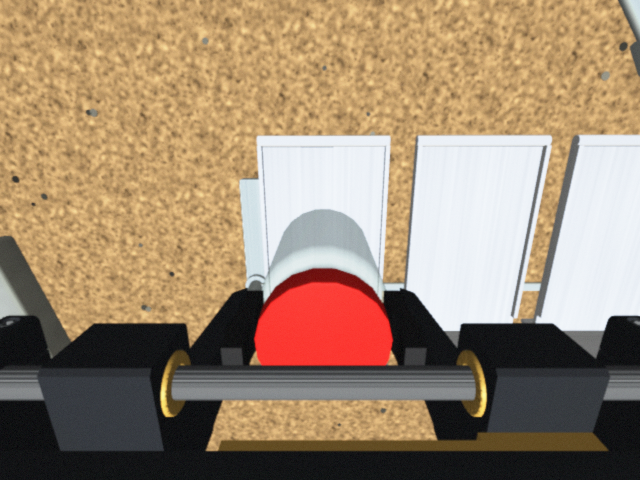

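The jar sits centred over the right leaf (leaf columns 258–390, jar mid 322), about 15 mm above it. Now the gentle lowering.

```bash
python3 -m crank '[0,0,-0.6,0,0,0, 0,0,-0.4,0,0,0, 0,0,-0.2,0,0,0, 0,0,-0.1,0,0,0, 0,0,0,0,0,0, 0,0,0,0,0,0]'|sed -n '2p;4p'; python3 -m crank '[0,0,-0.05,0,0,0, 0,0,0,0,0,0]'|sed -n '2p;4p'; python3 -m crank '[0,0,-0.05,0,0,0, 0,0,0,0,0,0]'|sed -n '2p;4p'; python3 -m crank '[0,0,-0.05,0,0,0, 0,0,0,0,0,0]'|sed -n '2p;4p'
```

```text
tool_pos: [0.5241, -0.0434, 0.2142]
force: [-1.0, 0.5, -2.9]
tool_pos: [0.5241, -0.0434, 0.2136]
force: [0.8, 0.0, -4.0]
tool_pos: [0.5241, -0.0434, 0.213]
force: [-0.2, 0.1, -4.7]
tool_pos: [0.524, -0.0434, 0.2125]
force: [-0.2, -0.1, -3.6]
```

```bash
python3 -m crank '[0,0,-0.05,0,0,0, 0,0,0,0,0,0]'|sed -n '2p;4p'; python3 -m crank '[0,0,-0.05,0,0,0, 0,0,0,0,0,0]'|sed -n '2p;4p'; python3 -m crank '[0,0,-0.05,0,0,0, 0,0,0,0,0,0]'|sed -n '2p;4p'
```

```text
tool_pos: [0.5241, -0.0434, 0.212]
force: [-0.4, 0.2, -3.6]
tool_pos: [0.5241, -0.0434, 0.2117]
force: [-0.3, -0.9, -1.7]
tool_pos: [0.5241, -0.0434, 0.2113]
force: [-0.9, -0.2, 0.3]
```

The shelf now carries the weight, so I release.

```bash
python3 -m crank '[0,0,0,0,0,0, 0,0,0,0,0,0, 0,0,0,0,0,0, 0,0,0,0,0,0, 0,0,0,0,0,0, 0,0,0,0,0,0]' 0 20
python3 - <<'E'
from h import *
n="wrist"; p,d=vision.snapshot(n);cv2.imwrite("pics/w13.png",p)
E
```

```text
clock: 30.72
tool_pos: [0.5241, -0.0434, 0.2111]
eef_rot: [0.101, 1.568, -0.101]
force: [0.0, -0.1, -0.5]
gripper_width: 0.0879
```

View pics/w13.png

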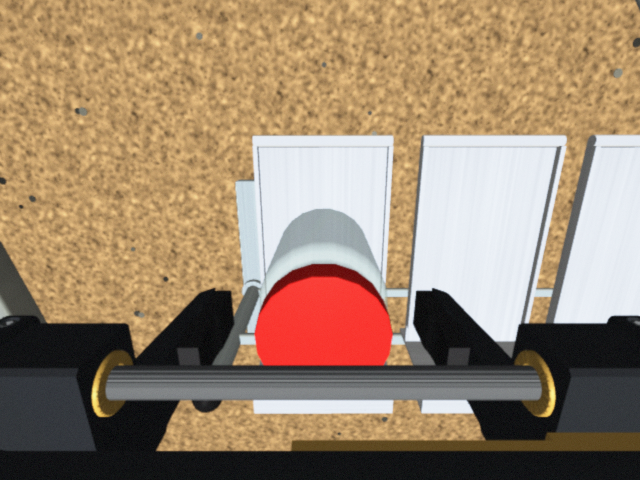

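The jaws are open on both sides of the cap, with clear gaps, and the jar stands straight. I retreat straight up and then back.

```bash
python3 -m crank '[0,0,1,0,0,0, 0,0,3,0,0,0, 0,0,4,0,0,0, 0,0,3,0,0,0, -4,0,1,0,0,0, -5,0,0,0,0,0, -5,0,0,0,0,0, -3,2,0,0,0,0, 0,0,0,0,0,0, 0,0,0,0,0,0]'
python3 - <<'E'
from h import *
for n in("top","scene"):
    p,d=vision.snapshot(n);cv2.imwrite(f"pics/{n}14.png",p);P=pts(n,d)
    hsv=cv2.cvtColor(p,cv2.COLOR_BGR2HSV)
    m=(hsv[...,1]>150)&((hsv[...,0]<8)|(hsv[...,0]>170))&(hsv[...,2]>100)&(P[...,2]>.243)&(P[...,2]<.256)
    v,u=np.nonzero(m);print(n,m.sum(),plane(n,(u.mean(),v.mean()),.249),np.median(P[m],0))
s=status.read_state();print(s['clock'],s['force'])
E
```

```text
clock: 32.02
tool_pos: [0.3547, -0.0237, 0.3315]
eef_rot: [0.101, 1.567, -0.101]
force: [0.6, -0.9, -0.4]
gripper_width: 0.0885
top 632 [ 0.52323098 -0.04323042  0.249     ] [ 0.52334857 -0.0435357   0.24771124]
scene 375 [ 0.52621532 -0.04040039  0.249     ] [ 0.52534781 -0.042084    0.24803298]
32.125 [-0.06860335 -0.72882188  0.12866726]
```

View pics/scene14.png

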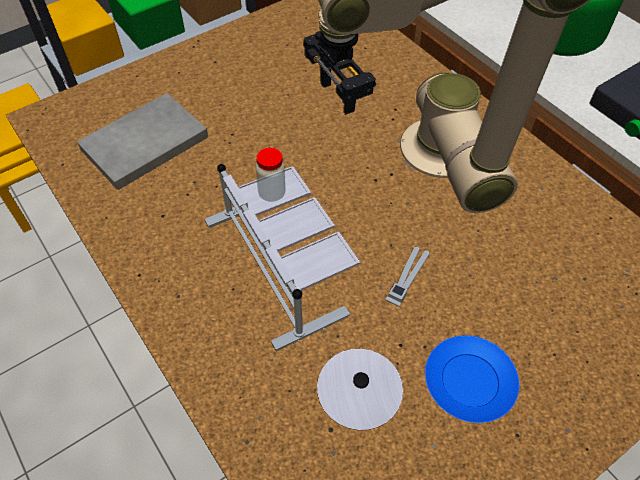

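View pics/top14.png

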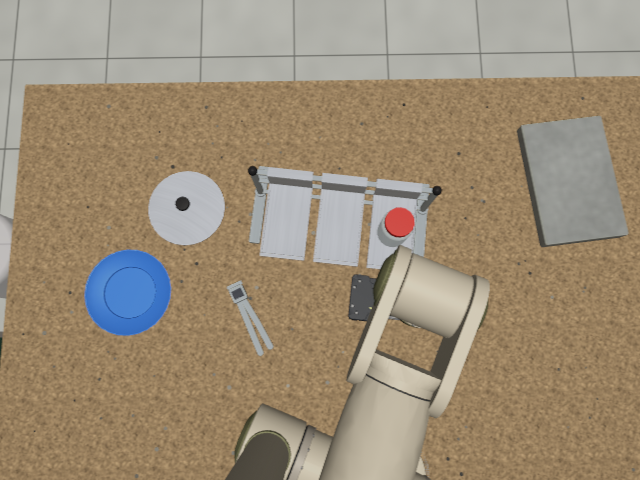

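The jar stands upright on the right shelf, with the cap at (0.524, -0.042) and 0.248 high. That is about 1 to 2 mm off the shelf's middle. The lid, plate and press look unmoved, and the arm is clear.

```bash
python3 -c "
from bench import ticket;print(ticket.job_done())"
```

```text
the job is handed in; nothing more can be done
None
```

The jar stands on the right shelf, which gave least of the three, and the job is handed in at about 32 s of the 72 s allowed. No verdict was reported.

| Shelf | Force held | Travel | Stiffness | Judged |
|---|---|---|---|---|
| left | 7.2–7.8 N | about 7.4 mm | about 1.0 N/mm | cracked |
| middle | 7.3–8.2 N | about 9 mm | about 0.85 N/mm | cracked |
| right | 6.9–7.6 N | about 2.5 mm | about 3 N/mm | firm |

I pressed them left to right and held each for at least a second. The highest force I read on a shelf was 8.2 N.

- **Set-down:** I gripped the jar by its cap and lowered it onto the right shelf until the shelf took its weight. I then let go and backed the arm clear.
- **Last checks:** Both fixed cameras put the cap within about 3 mm of the shelf's middle, at 0.248 m, which is about 2 mm down from an unloaded shelf. The jar looks upright in the pictures. The lid, plate and press show no movement. The tool force was near zero.
- **Disagreement:** The fingertips turned out to be about 12 mm behind the reported tool point, not 19 mm ahead of it. The presses and the wrist depth images agreed on this, so I set heights from contact force and depth instead. I found no such offset sideways.

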